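# Load the fusing kiln's setter and close the hood

## Robot

A 6-joint arm with a two-finger parallel gripper is mounted at the origin on the work surface. World frame = base frame: x ahead of the robot, y to its left, z up, the work surface at z = 0. Lengths are in m, angles in degrees, forces in N, time in s.
With the tool pointing down it reaches from about 0.35 to 0.8 m from the base axis. Payload 7.3 kg.
Tool frame: the origin (TCP) lies between the finger pads; the fingertips stand 14 mm ahead of it and the grasp point (between the pads) lies 5 mm behind it (r.tip_reach is the x of the fingertips in the tool frame, in m); x points along the fingers, z is the direction in which the jaws open and shut, and the axes are right-handed (so a half turn about x gives the same grasp; the last joint's range is limited). The gripper opens to 85 mm and grips with 20 to 120 N. Pads are 22 mm wide; open, the fingers measure 114 mm over their backs; the gripper's body (76 mm by 85 mm) begins 54 mm behind the grasp point. The pads swing forward as they close: fully open they stand 13 mm farther back than shut.
Start: joints at [-81.245, 19.595, 87.324, -0, 73.075, -8.365], TCP at [0.155, -0.502, 0.245] pointing down, gripper open.
Joint ranges: [-145.02, 145.02], [-44.19, 115.74], [2.07, 154.8], [-57.11, 237.11], [16.16, 152.29], [-177.93, 177.93]. Speed limits (degrees/s): [147.25, 147.25, 180, 180, 180, 180].

## Interface

Orientations are given as [roll, pitch, yaw] about the fixed x, y, z axes, in that order (R = Rz(yaw) Ry(pitch) Rx(roll)).
In Python, from plant import r gives the robot as it stands. Calls block until the motion is done:
- r.move_ptp(position, orientation): joint-space move of the TCP to a pose.
- r.move_linear(position, rotation=None, v=0.15, threshold=None): straight line of the TCP; rotation=None keeps the orientation; v is the mean speed in m/s. With threshold (N) it stops when the force on the tool has changed by that much, and returns True; else False.
- r.move_joints(angles): joint-space move.
- r.gripper_open() and r.grasp(squeeze=None): open the fingers fully, or close them until they stop; squeeze is the grip in N (None keeps the last).
- r.wait(seconds).
- r.solve_ik(position, orientation): joint angles nearest the present ones, or None.
- r.grab_frame(name): name is "scene" or "top" or "wrist"; returns (picture, depth): 400x640x3 uint8, blue, green, red; 400x640 float32, m along the optical axis (not along the pixel's ray), 0 where there is no reading.
- r.get_calibration(name): a dict with "fx", "fy", "cx", "cy" (pixels), "k1" (the pictures are not rectified: a ray, as slopes to the right and down, at radius r is drawn at 1 + k1 r^2 times it, then the intrinsics apply), "xyz" and "orientation" of the camera in the world; the wrist camera has in their place "mount" (4x4, takes a point from camera to tool coordinates, whose origin is the TCP and whose axes are the tool frame's). Camera axes: x right, y up, looking along -z (the intrinsics and any distortion apply to the point x, -y, -z); pixel columns grow to the right and rows downward; lengths in m; the calibration is good to about 2 mm. A picture is of the moment at which its call begins: read the wrist's pose just before it. get_calibration takes no time and is no camera call.
A pose or a line that the arm cannot do raises r.IKError and nothing moves.
- r.close_job(): hands the job in, once; it reports no verdict.
Readings, each from a call of its own:
- r.read_t(): time.
- r.read_qpos(): joint angles.
- r.read_qvel(): joint speeds.
- r.read_tau(): joint torques, N m.
- r.read_ee_pos(): TCP position.
- r.read_ee_rot(): TCP orientation.
- r.read_contact_force(): force on the tool from outside, world axes, zero at the start.
- r.read_torque(): the same for the moment, N m.
- r.read_grip_width(): finger opening in m.
Only numpy, scipy, OpenCV 4.12 (cv2) and the standard library are available. Lean on these libraries where they do the work, as an engineer would, in place of code of your own. Each camera call takes 0.05 s, during which the arm holds its last target.

## Task

Load the small fusing kiln: lift its hood off by the knob and stand it flat on the bare kiln shelf, then lay every glass blank on the bench into the setter nest of its own shape, flat and fully down. When all of them are in, put the hood back square over the setter so that it rests flat on the kiln's base, let go, and leave the other things on the bench where they are.

Things in the scene. Friction and masses are not known exactly. Their poses are not given: they have to be found in the camera images.
- kiln: small fusing kiln, fixed: grey steel base 206 (x) x 262 (y) x 35 mm with a white setter plate 152 x 208 mm on it, whose top is 47 mm over the bench. Five nests in the plate, 8 mm deep, 2 mm larger all round than their blanks: square, hexagon, round on the -x side; bar, trapezoid on the +x side. Origin on the bench under its middle, z up
- kiln_seat (a point): middle of the top of the kiln base, 35 mm over the bench, where the underside centre of the hood belongs; axes as the kiln's
- hood: loose lift-off hood of the kiln, about 0.55 kg: grey steel box open below, 176 (x) x 232 (y) x 55 mm, walls 8, roof 10 mm. Origin at the centre of its underside, z up. Round wooden knob, 30 mm wide, from 55 to 91 mm above the origin. At the start it stands on the kiln's base around the setter with 4 mm play all round, axes along the kiln's (either way round fits)
- kiln_shelf: bare kiln shelf, fixed: a flat sand-coloured slab 240 (x) x 290 (y) x 6 mm lying on the bench, where the hood is stood while the kiln is open. Origin under its middle, on the bench
- blank_square: ruby-red square glass blank 44 x 44 mm, 20 mm thick, about 97 g, lying flat loose on the bench. Its sides face along x and y. Origin at its centre, 10 mm above the bench; z along its thickness. It may be absent. Either flat face may be down
- blank_hexagon: purple regular hexagonal glass blank, 46 mm across flats, 53 mm across corners, 20 mm thick, about 92 g, lying flat loose on the bench. Two of its flats face +x and -x, two corners lie on the y axis. Origin at its centre, 10 mm above the bench; z along its thickness. It may be absent. Either flat face may be down
- blank_round: cream round glass blank 52 mm in diameter, 20 mm thick, about 106 g, lying flat loose on the bench. It fits at any yaw. Origin at its centre, 10 mm above the bench; z along its thickness. It may be absent. Either flat face may be down
- blank_bar: teal rectangular glass blank 30 mm (x) x 60 mm (y), 20 mm thick, about 90 g, lying flat loose on the bench. It fits either way round. Origin at its centre, 10 mm above the bench; z along its thickness. It may be absent. Either flat face may be down
- blank_trapezoid: amber trapezoidal glass blank, 38 mm between its two parallel faces; the 56 mm wide face looks to -x, the 24 mm wide face to +x, 20 mm thick, about 76 g, lying flat loose on the bench. It fits one way round only: its x along the nest's x. Origin at its centre, 10 mm above the bench; z along its thickness. It may be absent. Either flat face may be down
- nest_square (a point): centre of the floor of the square nest in the kiln's setter (39 mm over the bench, 8 mm below the setter's top). Axes as the kiln's; a blank that is home has its axes along these (or turned by its own symmetry) and its centre 10 mm above this point, its upper 12 mm standing proud
- nest_hexagon (a point): centre of the floor of the hexagon nest in the kiln's setter (39 mm over the bench, 8 mm below the setter's top). Axes as the kiln's; a blank that is home has its axes along these (or turned by its own symmetry) and its centre 10 mm above this point, its upper 12 mm standing proud
- nest_round (a point): centre of the floor of the round nest in the kiln's setter (39 mm over the bench, 8 mm below the setter's top). Axes as the kiln's; a blank that is home has its axes along these (or turned by its own symmetry) and its centre 10 mm above this point, its upper 12 mm standing proud
- nest_bar (a point): centre of the floor of the bar nest in the kiln's setter (39 mm over the bench, 8 mm below the setter's top). Axes as the kiln's; a blank that is home has its axes along these (or turned by its own symmetry) and its centre 10 mm above this point, its upper 12 mm standing proud
- nest_trapezoid (a point): centre of the floor of the trapezoid nest in the kiln's setter (39 mm over the bench, 8 mm below the setter's top). Axes as the kiln's; a blank that is home has its axes along these (or turned by its own symmetry) and its centre 10 mm above this point, its upper 12 mm standing proud
- tealight_holder: bystander: mosaic-covered tealight holder, 70 mm in diameter, 42 mm high, 0.4 kg, standing among the blanks. Origin under its middle
- mosaic_jar: bystander: big mosaic jar, 95 mm in diameter, 130 mm high, at the back. Origin under its middle
- grout_tray: bystander: foil tray of grout, 120 x 160 x 35 mm, at the back. Origin under its middle
- chip_bowl: bystander: white bowl of glass chips, 104 mm wide, 45 mm high, at the back. Origin under its middle
- phone: bystander: dark phone 75 x 155 x 9 mm, front right. Origin under its middle
- nippers: bystander: red-handled tile nippers, 160 mm long, lying front left. Origin in the middle of the underside
Mind the look-alikes: they are no part of the job. Of the things that look like the blank_square, take the one that is farthest to the robot's left at the start.

How it is judged:
By the outcome, as a careful person would: the job done as asked, in the order asked, and still so for the second after the job is handed in, with the robot touching nothing.
Of blank_square, blank_hexagon, blank_round, blank_bar, blank_trapezoid only 3 to 5 are there at a start; the rules pass over those that are not, and their reading is None.
At some moment in a run one of blank_square, blank_hexagon, blank_round, blank_bar, blank_trapezoid may be knocked a few centimetres aside while the robot is not near it.
Once in a run the grip may slacken for a moment while it holds something.
It also fails if it takes over 210 s, if anything falls off the work surface, if the arm or the gripper's body presses on something with over 40 N, if the wrist force passes 120 N, or if a joint passes its speed limit or range.

## Working session

There is one attempt and no reset: what is moved stays moved. The work goes in short steps, each a Python script; the robot and the scene stay as the last script left them, time stands still between calls to the robot, and variables do not carry over. Pictures are saved under pics/ and viewed, and the job is handed in when it is done.

```bash
ls; mkdir -p pics; python3 - <<'E'
from plant import r
import cv2
for n in ("scene","top"):
    c=r.get_calibration(n); print(n,c)
    im,d=r.grab_frame(n); cv2.imwrite(f"pics/{n}0.png",im)
    import numpy as np; np.save(f"pics/{n}0_d.npy",d); np.save(f"pics/{n}0.npy",im)
print(r.get_calibration("wrist"), r.read_ee_rot(), r.read_t(), r.tip_reach)
E
```

```text
pics
scene {'fx': 368.44580766206565, 'fy': 368.44580766206565, 'cx': 321.3406232757272, 'cy': 198.10157319851106, 'k1': -0.011637087460740665, 'xyz': array([ 0.87439892, -0.49175595,  0.99028035]), 'orientation': array([30.97545871, -0.62512619, 34.5074795 ])}
top {'fx': 392.6823285081094, 'fy': 392.6823285081094, 'cx': 320.6484917751881, 'cy': 204.66924844318004, 'k1': 0.001574377506527376, 'xyz': array([ 0.37885488, -0.02822666,  1.00265627]), 'orientation': array([  9.28823255,   0.55444105, -88.68097748])}
{'fx': 282.4643629062723, 'fy': 282.4643629062723, 'cx': 319.1536295780946, 'cy': 202.5032796129638, 'k1': 0.010971628437562279, 'mount': array([[-1.11297307e-03,  3.15590047e-01, -9.48894980e-01,
        -1.28925305e-01],
       [ 4.83745207e-04,  9.48895627e-01,  3.15589695e-01,
         8.11574651e-02],
       [ 9.99999264e-01, -1.07780568e-04, -1.20876045e-03,
         5.80273164e-04],
       [ 0.00000000e+00,  0.00000000e+00,  0.00000000e+00,
         1.00000000e+00]])} [170.27247398  89.91977588  97.39294519] 0.1 0.014
```

View pics/scene0.png

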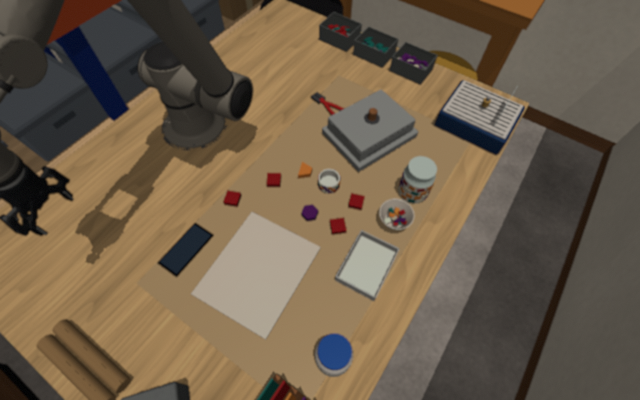

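View pics/top0.png

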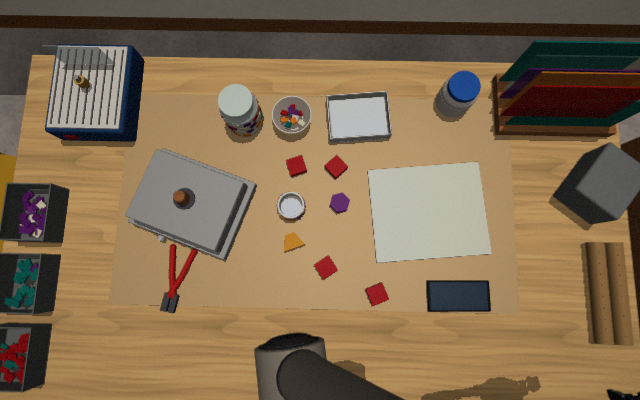

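The top view shows red squares at (297,166), (336,167), (326,268) and (376,294), a hexagon at (340,203), a trapezoid at (292,242) and the tealight holder at (291,206). The hood is at (190,203), the shelf at (430,212), and I see no bar or round blank. Next I'll measure positions.

```bash
cat > h.py <<'E'
import numpy as np, cv2
from scipy.spatial.transform import Rotation as R
from plant import r
def cam(name, pose=None):
    c=r.get_calibration(name)
    K=np.array([[c['fx'],0,c['cx']],[0,c['fy'],c['cy']],[0,0,1]]); D=np.array([c['k1'],0,0,0,0.])
    if name=='wrist':
        p,o=pose; M=c['mount']; Rt=R.from_euler('xyz',o,degrees=True).as_matrix()
        Rc=Rt@M[:3,:3]; t=Rt@M[:3,3]+p
    else:
        Rc=R.from_euler('xyz',c['orientation'],degrees=True).as_matrix(); t=np.array(c['xyz'])
    return K,D,Rc,t
def rays(C,px):
    K,D,Rc,t=C
    u=cv2.undistortPoints(np.float64(px).reshape(-1,1,2),K,D).reshape(-1,2)
    return np.c_[u[:,0],-u[:,1],-np.ones(len(u))]@Rc.T   # depth 1 along axis
def onplane(C,px,z):
    d=rays(C,px); t=C[3]
    return t+d*((z-t[2])/d[:,2])[:,None]
def proj(C,P):
    K,D,Rc,t=C
    q=(np.atleast_2d(P)-t)@Rc; q=q*[1,-1,-1]
    return cv2.projectPoints(q,np.zeros(3),np.zeros(3),K,D)[0].reshape(-1,2)
def cloud(C,depth):
    h,w=depth.shape; v,u=np.mgrid[:h,:w]
    P=C[3]+rays(C,np.c_[u.ravel(),v.ravel()])*depth.reshape(-1,1)
    return P.reshape(h,w,3)
def shot(name):
    pose=(r.read_ee_pos(),r.read_ee_rot()) if name=='wrist' else None
    im,d=r.grab_frame(name); return im,d,cam(name,pose)
COL={'red':[((0,120,60),(5,255,255)),((172,120,60),(180,255,255))],'purple':[((125,90,40),(165,255,255))],
 'amber':[((8,150,120),(24,255,255))],'teal':[((80,120,40),(100,255,255))]}
def blobs(im,col,minA=60):
    hsv=cv2.cvtColor(im,cv2.COLOR_BGR2HSV); m=0
    for a,b in COL[col]: m=m|cv2.inRange(hsv,a,b)
    cs=cv2.findContours(m,cv2.RETR_EXTERNAL,cv2.CHAIN_APPROX_NONE)[0]
    return [c for c in cs if cv2.contourArea(c)>minA]
E
python3 - <<'E'
from h import *
for n in ('top','scene'):
    im=np.load(f'pics/{n}0.npy'); d=np.load(f'pics/{n}0_d.npy'); C=cam(n); P=cloud(C,d)
    for col in COL:
        for c in blobs(im,col):
            m=np.zeros(d.shape,np.uint8); cv2.drawContours(m,[c],-1,255,-1)
            p=P[m>0]; cen=c.reshape(-1,2).mean(0)
            q=onplane(C,c.reshape(-1,2).astype(float),0.02)[:,:2].astype(np.float32)
            rc=cv2.minAreaRect(q*1000)
            print(n,col,cen.round(),'z',np.percentile(p[:,2],[10,50,90]).round(3),'area mm2',round(cv2.contourArea(q*1000)),[np.round(x,1) for x in rc])
    np.save(f'pics/{n}0_P.npy',P)
    if n=='top':
        for u,v in [(500,340),(160,60),(430,212),(190,220),(180,197),(291,206),(358,118),(458,295)]: print((u,v),P[v,u].round(3))
im=np.load('pics/top0.npy'); cv2.imwrite('pics/crop0.png',cv2.resize(im[130:320,110:420],None,fx=2.5,fy=2.5,interpolation=cv2.INTER_CUBIC))
E
```

```text
top red [ 15. 358.] z [0.036 0.041 0.043] area mm2 4313 [array([152.3, 716.6]), array([ 65. , 114.2]), np.float64(89.7)]
top red [377. 294.] z [0.018 0.02  0.023] area mm2 1706 [array([ 321.5, -157.4]), array([43.4, 43.4]), np.float64(24.1)]
top red [325. 267.] z [0.018 0.02  0.022] area mm2 1703 [array([383.2, -30. ]), array([43.6, 43.1]), np.float64(35.1)]
top red [178. 269.] z [0.01  0.014 0.017] area mm2 2815 [array([366.4, 324.9]), array([131.9,  66.2]), np.float64(1.4)]
top red [336. 167.] z [0.017 0.02  0.023] area mm2 1827 [array([640.1, -51.2]), array([44.3, 44.9]), np.float64(46.8)]
top red [296. 165.] z [0.018 0.02  0.023] area mm2 1709 [array([640.3,  51.3]), array([48.2, 42.4]), np.float64(19.6)]
top red [586.  86.] z [0.193 0.195 0.197] area mm2 895 [array([ 871.7, -710.8]), array([  6.6, 275.2]), np.float64(0.1)]
top purple [339. 202.] z [0.018 0.02  0.022] area mm2 1615 [array([546.6, -62.1]), array([48.7, 43.5]), np.float64(45.8)]
top purple [ 32. 214.] z [0.036 0.04  0.043] area mm2 4179 [array([505.1, 718.7]), array([113. ,  68.3]), np.float64(0.7)]
top purple [584
[... 1629 characters left out ...]
ea mm2 1594 [array([351.8, 327.4]), array([47.9, 93.4]), np.float64(87.3)]
scene purple [309. 212.] z [0.016 0.019 0.021] area mm2 1577 [array([551.4, -66. ]), array([45., 48.]), np.float64(34.9)]
scene purple [414.  60.] z [0.035 0.039 0.042] area mm2 2397 [array([493.5, 736. ]), array([109.1,  49.7]), np.float64(6.9)]
scene amber [304. 169.] z [0.017 0.019 0.021] area mm2 1308 [array([449.8,  53.8]), array([38.2, 52.7]), np.float64(23.1)]
scene amber [456.  68.] z [-0.214 -0.21  -0.207] area mm2 5542 [array([650.6, 791.5]), array([ 39.4, 176.5]), np.float64(89.7)]
scene amber [513.   5.] z [0.122 0.124 0.127] area mm2 19562 [array([ 710.3, 1326.8]), array([292.6, 131. ]), np.float64(36.2)]
```

View pics/crop0.png

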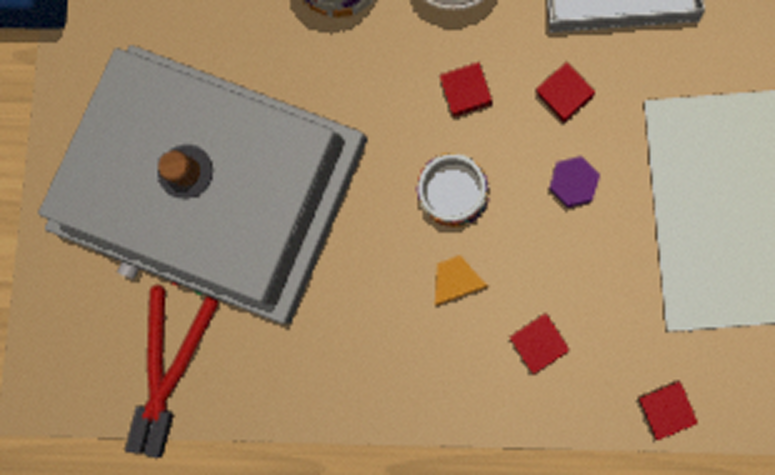

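Red candidates, as world xy in mm with the top-view pixel:
- (640,51) at px(296,165)
- (640,-51) at px(336,167)
- (383,-30) at px(325,267)
- (322,-157) at px(377,294)

The nippers' handles and the chips in the boxes aren't blanks. The leftmost, largest-y square is the one at px(296,165). The crop shows it as a plain red square, so I'm choosing it. Next come the hood, the shelf and a check for hidden blanks.

```bash
python3 - <<'E'
from h import *
im=np.load('pics/top0.npy');P=np.load('pics/top0_P.npy'); C=cam('top')
z=P[...,2]
def rect(m,zz):
    m=cv2.morphologyEx(m.astype(np.uint8),cv2.MORPH_OPEN,np.ones((3,3)))
    c=max(cv2.findContours(m,cv2.RETR_EXTERNAL,cv2.CHAIN_APPROX_NONE)[0],key=cv2.contourArea)
    q=onplane(C,c.reshape(-1,2).astype(float),zz)[:,:2].astype(np.float32)*1000
    return c,[np.round(x,1) for x in cv2.minAreaRect(q)]
ROI=(P[...,0]>.35)&(P[...,0]<.75)&(P[...,1]>.12)&(P[...,1]<.5)
print('roof',rect(ROI&(z>.075)&(z<.14),.09)[1])
print('base+',rect(ROI&(z>.022)&(z<.14),.035)[1])
k=ROI&(z>.115)&(z<.14); print('knob',P[k].mean(0),k.sum(),z[k].max())
hsv=cv2.cvtColor(im,cv2.COLOR_BGR2HSV)
print(hsv[212,430],hsv[200,350])
m=np.zeros(z.shape,bool); m[130:300,350:510]=hsv[130:300,350:510,1]<60
print('shelf',rect(m,.006)[1], 'z',np.percentile(z[m],[2,50,98]))
# anything at 0.012..0.03 in work area
hm=((z>.012)&(z<.030)).astype(np.uint8); hm=cv2.morphologyEx(hm,cv2.MORPH_OPEN,np.ones((5,5)))
n,l,s,c=cv2.connectedComponentsWithStats(hm)
for i in range(1,n):
    if s[i,4]>40: print(s[i],c[i].round())
for n in('top','scene'):
    a=np.load(f'pics/{n}0.npy'); Cn=cam(n)
E
```

```text
roof [array([535.4, 305.7]), array([235.3, 175.5]), np.float64(70.3)]
base+ [array([533.1, 315.3]), array([277.2, 217.6]), np.float64(70.3)]
knob [0.66600811 0.23207414 0.12789937] 380 0.13704839361053722
[ 34  23 190] [ 16  99 180]
shelf [array([ 531.3, -289.6]), array([240.4, 289.3]), np.float64(5.6)] z [0.00248984 0.00636939 0.01693403]
[ 329   97   57   40 1699] [357. 116.]
[287 102  19  13 168] [295. 108.]
[287 156  19  19 278] [296. 165.]
[326 156  20  20 272] [335. 166.]
[331 193  18  19 260] [339. 202.]
[ 17 205   5   9  45] [ 19. 209.]
[284 233  18  17 221] [292. 242.]
[315 257  21  21 301] [325. 267.]
[367 284  21  21 318] [377. 294.]
[  5 289   6   8  44] [  8. 292.]
[590 299   5  10  50] [592. 304.]
[161 300   6   9  47] [163. 304.]
[591 311   6   9  48] [594. 315.]
[  0 328   4  15  52] [  1. 334.]
```

```bash
cat >> h.py <<'E'
def down(a):
    """tool pointing down, jaw (tool z) along world angle a deg"""
    a=np.radians(a); x=np.array([0,0,-1.]); z=np.array([np.cos(a),np.sin(a),0]); y=np.cross(z,x)
    return R.from_matrix(np.c_[x,y,z]).as_euler('xyz',degrees=True)
def ptp(p,a): r.move_ptp(list(p),list(down(a)))
def st(): print('t',round(r.read_t(),1),'ee',r.read_ee_pos().round(4),'F',np.round(r.read_contact_force(),1),'w',round(r.read_grip_width(),4))
def wshot(fn):
    im,d,C=shot('wrist'); cv2.imwrite(f'pics/{fn}.png',im); np.savez(f'pics/{fn}.npz',im=im,d=d,K=C[0],D=C[1],R=C[2],t=C[3]); return im,d,C
def wload(fn):
    f=np.load(f'pics/{fn}.npz'); return f['im'],f['d'],(f['K'],f['D'],f['R'],f['t'])
E
python3 - <<'E'
from h import *
for a in (-19.7,160.3,70.3,-109.7):
    for p in ([.535,.306,.3],[.531,-.29,.3]):
        for da in (0,25.3):
            q=r.solve_ik(p,list(down(a+da))); print(a,p,da,None if q is None else np.round(q))
ptp([.535,.306,.30],-19.7); st(); wshot('w1')
E
```

```text
-19.7 [0.535, 0.306, 0.3] 0 [23. 28. 66. -0. 86. 42.]
-19.7 [0.535, 0.306, 0.3] 25.3 [23. 28. 66. -0. 86. 17.]
-19.7 [0.531, -0.29, 0.3] 0 [-36.  26.  68.   0.  85. -16.]
-19.7 [0.531, -0.29, 0.3] 25.3 [-36.  26.  68.   0.  85. -41.]
160.3 [0.535, 0.306, 0.3] 0 [  23.   28.   66.   -0.   86. -138.]
160.3 [0.535, 0.306, 0.3] 25.3 [  23.   28.   66.   -0.   86. -163.]
160.3 [0.531, -0.29, 0.3] 0 [-36.  26.  68.   0.  85. 164.]
160.3 [0.531, -0.29, 0.3] 25.3 [-36.  26.  68.   0.  85. 139.]
70.3 [0.535, 0.306, 0.3] 0 [ 23.  28.  66.  -0.  86. -48.]
70.3 [0.535, 0.306, 0.3] 25.3 [ 23.  28.  66.  -0.  86. -73.]
70.3 [0.531, -0.29, 0.3] 0 [ -36.   26.   68.    0.   85. -106.]
70.3 [0.531, -0.29, 0.3] 25.3 [ -36.   26.   68.    0.   85. -131.]
-109.7 [0.535, 0.306, 0.3] 0 [ 23.  28.  66.  -0.  86. 132.]
-109.7 [0.535, 0.306, 0.3] 25.3 [ 23.  28.  66.  -0.  86. 107.]
-109.7 [0.531, -0.29, 0.3] 0 [-36.  26.  68.  -0.  85.  74.]
-109.7 [0.531, -0.29, 0.3] 25.3 [-36.  26.  68.   0.  85.  49.]
t 3.2 ee [0.5354 0.3052 0.3   ] F [ 0.5 -0.5  0.1] w 0.0854<sys>:0: UserWarning: Gimbal lock detected. Setting third angle to zero since it is not possible to uniquely determine all angles.
<stdin>:6: UserWarning: Gimbal lock detected. Setting third angle to zero since it is not possible to uniquely determine all angles.
```

View pics/w1.png

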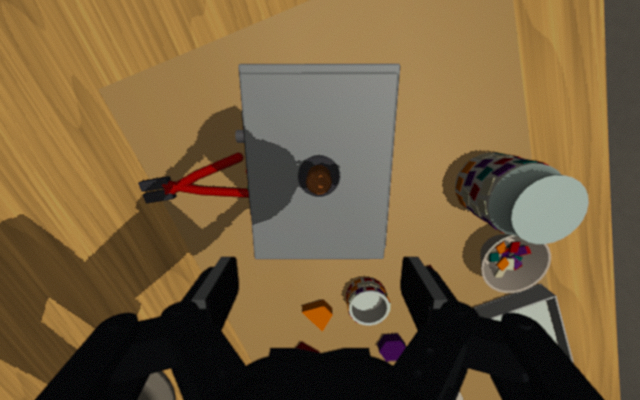

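The hood roof spans about (242,70) to (398,258), with the knob at (319,178).

```bash
cat >> h.py <<'E'
import warnings; warnings.filterwarnings('ignore')
E
python3 - <<'E'
from h import *
im,d,C=wload('w1'); P=cloud(C,d); z=P[...,2]
print('cam',C[3])
ROI=(P[...,0]>.35)&(P[...,0]<.70)&(P[...,1]>.12)&(P[...,1]<.5)
def rect(m,zz):
    m=cv2.morphologyEx(m.astype(np.uint8),cv2.MORPH_OPEN,np.ones((3,3)))
    c=max(cv2.findContours(m,cv2.RETR_EXTERNAL,cv2.CHAIN_APPROX_NONE)[0],key=cv2.contourArea)
    q=onplane(C,c.reshape(-1,2).astype(float),zz)[:,:2].astype(np.float32)*1000
    return [np.round(x,1) for x in cv2.minAreaRect(q)]
ro=ROI&(z>.075)&(z<.14)
print('roof',rect(ro,.09),np.median(z[ro]))
k=ROI&(z>.105)&(z<.14)
# only near centre
k&=(abs(P[...,0]-.535)<.05)&(abs(P[...,1]-.305)<.05)
print('knob',np.median(P[k],0),P[k].mean(0),z[k].max(),k.sum())
t=k&(z>.118); print('knobtop',P[t].mean(0),t.sum(), np.ptp(P[t],axis=0))
print([round(float(v),4) for v in np.percentile(z[ro],[5,25,50,75,95])])
E
```

```text
cam [0.56318337 0.38086833 0.42887516]
roof [array([536.1, 307.9]), array([228.8, 175.5]), np.float64(70.4)] 0.09048418827110569
knob [0.5371674  0.30950235 0.12595035] [0.53709844 0.30922507 0.12491508] 0.12849081849349403 558
knobtop [0.53692917 0.30878068 0.12552346] 533 [0.02920098 0.02927196 0.01034376]
[0.0892, 0.09, 0.0905, 0.091, 0.0921]
```

```bash
python3 - <<'E'
from h import *
im,d,C=wload('w1'); P=cloud(C,d); z=P[...,2]
for lo,hi in((.1,.15),(.05,.1),(.03,.05)):
    m=(P[...,0]>.6)&(P[...,1]>0)&(P[...,1]<.25)&(z>lo)&(z<hi)&(P[...,0]>.63); print(lo,P[m].min(0),P[m].max(0))
p=[.537,.309]
r.move_linear([*p,.16],rotation=list(down(-19.6)),v=.15)
hit=r.move_linear([*p,.107],v=.06,threshold=8); print(hit); st()
r.grasp(100); st()
hit=r.move_linear([*p,.122],v=.05); st()
r.move_linear([*p,.20],v=.08); st()
wshot('w2')
E
```

```text
0.1 [0.72245491 0.15143595 0.10000922] [0.80836641 0.23510972 0.13271047]
0.05 [0.71863076 0.14896615 0.05000777] [0.80906764 0.24055077 0.09999383]
0.03 [0.71784947 0.01310566 0.03000381] [0.82097201 0.24026031 0.04989313]
False
t 5.4 ee [0.5373 0.3091 0.1074] F [-0.6 -0.1  0. ] w 0.0855
t 6.0 ee [0.537  0.3091 0.1076] F [-1.  -1.4  4.8] w 0.0282
t 6.4 ee [0.537  0.309  0.1219] F [-0.2  0.9 -4.9] w 0.0277
t 7.5 ee [0.5366 0.3089 0.1993] F [-0.1  0.  -5.2] w 0.0278
```

View pics/w2.png

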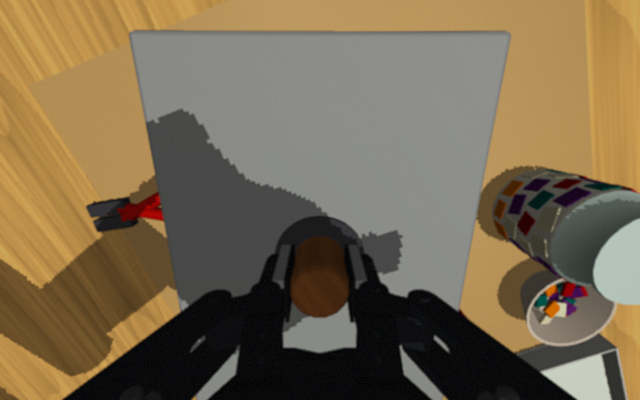

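The hood is up, centred and level, with the knob between the pads at (320,275). Next I'll carry it to the shelf along a straight line.

```bash
python3 - <<'E'
from h import *
r.move_linear([.52,.05,.185],rotation=list(down(-5)),v=.2); st()
r.move_linear([.531,-.290,.17],rotation=list(down(5.6)),v=.2); st()
hit=r.move_linear([.531,-.290,.085],v=.1,threshold=4);print(hit); st()
if not hit:
    hit=r.move_linear([.531,-.290,.070],v=.02,threshold=3);print(hit); st()
E
```

```text
t 9.0 ee [0.52   0.0506 0.1851] F [-0.3 -0.4 -5.8] w 0.0279
t 10.9 ee [ 0.5311 -0.2891  0.1701] F [ 0.2  0.1 -5.1] w 0.0273
False
t 11.9 ee [ 0.5315 -0.2903  0.0857] F [-0.2  0.3 -4.4] w 0.028
True
t 12.3 ee [ 0.5312 -0.2902  0.0786] F [-1.   0.6  4.5] w 0.028
```

```bash
python3 - <<'E'
from h import *
r.gripper_open(); st()
r.move_linear([.531,-.290,.20],v=.2); st()
wshot('w3')
ptp([.52,-.0,.32],-19.6)
ptp([.535,.306,.32],-19.6); wshot('w4'); st()
im,d,C=shot('top'); cv2.imwrite('pics/top1.png',im); np.savez('pics/top1.npz',im=im,d=d,K=C[0],D=C[1],R=C[2],t=C[3])
a=cv2.imread('pics/w3.png'); b=cv2.imread('pics/w4.png'); cv2.imwrite('pics/w34.png',cv2.resize(np.vstack([a,b]),(480,600)))
E
```

```text
t 12.9 ee [ 0.5301 -0.2894  0.0768] F [0.1 0.4 0.3] w 0.0855
t 13.7 ee [ 0.5305 -0.2896  0.1988] F [-0.1  0.2 -1.5] w 0.0855
t 16.2 ee [0.5357 0.3044 0.3201] F [-0.2 -0.4 -0.1] w 0.0852
```

View pics/w34.png

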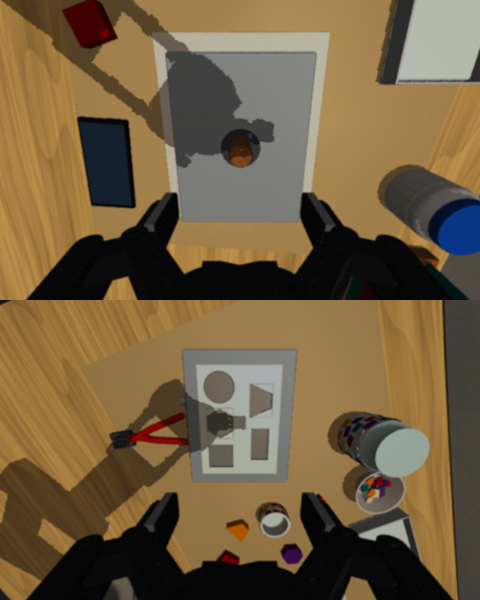

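View pics/top1.png

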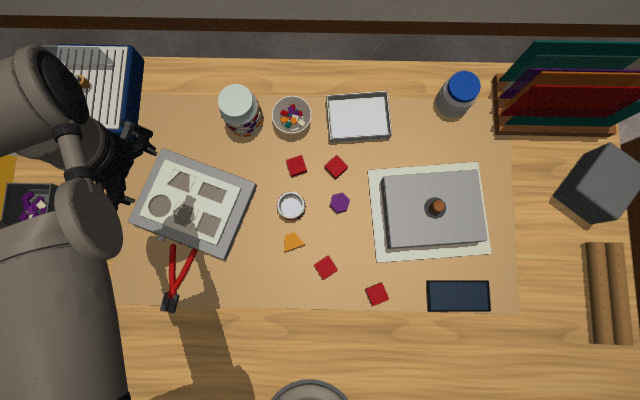

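The hood stands inside the shelf with shelf visible all round, and the setter is open. I'll enlarge it.

```bash
python3 - <<'E'
import cv2
a=cv2.imread('pics/w4.png'); cv2.imwrite('pics/w4c.png',cv2.resize(a[50:260,230:410],None,fx=2.8,fy=2.8,interpolation=cv2.INTER_CUBIC))
b=cv2.imread('pics/top1.png'); cv2.imwrite('pics/t1c.png',cv2.resize(b[135:270,120:270],None,fx=4,fy=4,interpolation=cv2.INTER_CUBIC))
E
```

```text
(no output)
```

View pics/w4c.png

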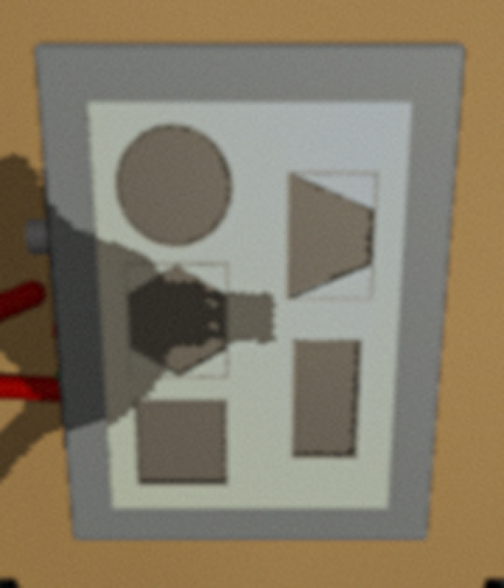

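View pics/t1c.png

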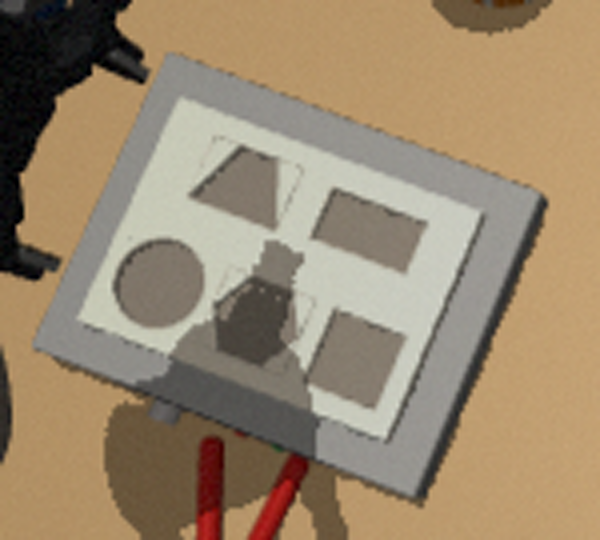

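Setter: the round, hexagon and square nests are in the -x column (crop left), and the trapezoid and bar are at right. The trapezoid's wide face looks to -x, so kiln yaw is about -19.6°. Next I'll take close wrist views of the three blanks, starting with the square.

```bash
cat >> h.py <<'E'
H=0.15
def meas_blank(fn,col,approx,a,ztop=.02):
    """hover h over blank top; returns poly fit info"""
    ptp([approx[0],approx[1],ztop+H],a); r.wait(.15)
    im,d,C=wshot(fn)
    return analyse(im,d,C,col,approx,ztop)
def analyse(im,d,C,col,approx,ztop):
    out=[]
    for c in blobs(im,col,150):
        q=onplane(C,c.reshape(-1,2).astype(float),ztop)[:,:2]
        if np.linalg.norm(q.mean(0)-approx)<.06: out.append((c,q))
    for c,q in out:
        m=np.zeros(d.shape,np.uint8); cv2.drawContours(m,[c],-1,255,-1); P=cloud(C,d)
        print('blob',c.reshape(-1,2).mean(0).round(1),'z',np.median(P[m>0][:,2]).round(4))
    return out
E
python3 - <<'E'
from h import *
for fn,col,ap,a in (('s1','red',(.640,.051),-19.6),('x1','purple',(.547,-.062),0),('z1','amber',(.447,.0555),21.3)):
    o=meas_blank(fn,col,np.array(ap),a)
st()
a=[cv2.imread(f'pics/{n}1.png')[40:330,120:520] for n in 'sxz']
cv2.imwrite('pics/three.png',cv2.resize(np.vstack(a),None,fx=.68,fy=.68))
E
```

```text
blob [320.7 189.7] z 0.0205
blob [315.8 187.6] z 0.0204
blob [317.5 194.9] z 0.0204
t 19.4 ee [0.4479 0.0548 0.1699] F [-0.2  0.3 -0.6] w 0.0853
```

View pics/three.png

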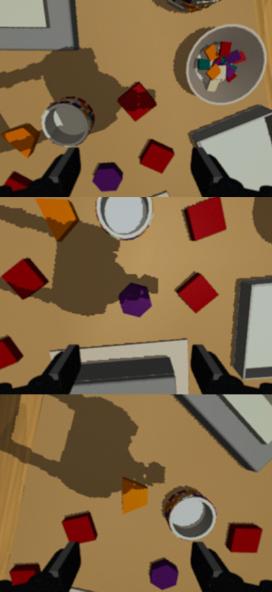

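```bash
python3 - <<'E'
from h import *
outs=[]
for n,col in (('s1','red'),('x1','purple'),('z1','amber')):
    im,d,C=wload(n); P=cloud(C,d)
    crop=cv2.resize(im[150:230,280:360],None,fx=4,fy=4,interpolation=cv2.INTER_NEAREST)
    m=((P[...,2]>.0165)&(P[...,2]<.026)).astype(np.uint8)*255
    mc=cv2.cvtColor(cv2.resize(m[150:230,280:360],None,fx=4,fy=4,interpolation=cv2.INTER_NEAREST),cv2.COLOR_GRAY2BGR)
    outs.append(np.hstack([crop,mc]))
cv2.imwrite('pics/zoom3.png',cv2.resize(np.vstack(outs),(400,600)))
E
```

```text
(no output)
```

View pics/zoom3.png

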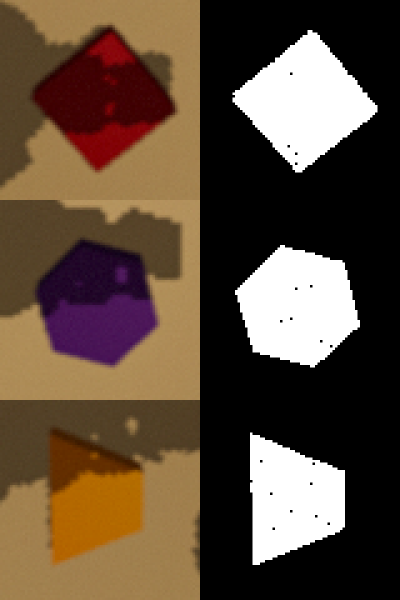

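The depth masks give clean top faces, so I'll use them for pose.

```bash
cat >> h.py <<'E'
def face(C,d,lo,hi,zp,near,rad=.05):
    P=cloud(C,d); z=P[...,2]
    m=((z>lo)&(z<hi)&(np.hypot(P[...,0]-near[0],P[...,1]-near[1])<rad)).astype(np.uint8)
    m=cv2.morphologyEx(m,cv2.MORPH_CLOSE,np.ones((3,3)))
    c=[c for c in cv2.findContours(m,cv2.RETR_EXTERNAL,cv2.CHAIN_APPROX_NONE)[0] if cv2.contourArea(c)>150]
    res=[]
    for k in c:
        f=np.zeros(m.shape,np.uint8); cv2.drawContours(f,[k],-1,1,-1)
        v,u=np.nonzero(f); pc=onplane(C,np.c_[u,v].astype(float),zp)[:,:2]
        q=onplane(C,k.reshape(-1,2).astype(float),zp)[:,:2]
        # area weights nearly uniform
        res.append((pc.mean(0),q,np.array([u.mean(),v.mean()])))
    return min(res,key=lambda t:np.linalg.norm(t[0]-near))
def phase(q,c,n):
    e=q-c; ph=np.arctan2(e[:,1],e[:,0]); rr=np.hypot(*e.T)
    g=np.linspace(-np.pi,np.pi,720,endpoint=False); o=np.argsort(ph)
    ri=np.interp(g,ph[o],rr[o],period=2*np.pi)
    return np.degrees(np.angle(np.sum(ri*np.exp(-1j*n*g))).item())/-n  # angle of corners mod 360/n
def rect(q): return [np.round(x,2) for x in cv2.minAreaRect((q*1000).astype(np.float32))]
E
python3 - <<'E'
from h import *
for n,ap,k in (('s1',(.640,.051),4),('x1',(.547,-.062),6),('z1',(.447,.0555),0)):
    im,d,C=wload(n); c,q,px=face(C,d,.0165,.026,.02,np.array(ap))
    print(n,c.round(4),px,'area',cv2.contourArea((q*1000).astype(np.float32)),rect(q), 'corner',phase(q,c,k)if k else'')
im,d,C=wload('w4')
# nests: floor mask
P=cloud(C,d); z=P[...,2]
m=((z>.033)&(z<.0445)&(np.hypot(P[...,0]-.537,P[...,1]-.309)<.12)).astype(np.uint8)
a=np.radians(-19.6); L=(P[...,:2]-[.537,.309])@np.array([[np.cos(a),-np.sin(a)],[np.sin(a),np.cos(a)]])
m&=((abs(L[...,0])<.07)&(abs(L[...,1])<.1)).astype(np.uint8)
m=cv2.morphologyEx(m,cv2.MORPH_OPEN,np.ones((3,3)))
for c in cv2.findContours(m,cv2.RETR_EXTERNAL,cv2.CHAIN_APPROX_NONE)[0]:
    if cv2.contourArea(c)<150: continue
    q=onplane(C,c.reshape(-1,2).astype(float),.047)[:,:2]; print('nest',c.reshape(-1,2).mean(0).round(),q.mean(0).round(4),((q.mean(0)-[.537,.309])@np.array([[np.cos(a),-np.sin(a)],[np.sin(a),np.cos(a)]])).round(4),rect(q))
E
```

```text
s1 [0.6434 0.0518] [321.52694271 190.3408962 ] area 1871.4157400061376 [array([643.31,  51.4 ]), array([44.13, 44.33]), np.float64(20.22)] corner -24.860885830991517
x1 [ 0.5479 -0.0625] [318.72727273 192.12785924] area 1804.5534673561342 [array([547.79, -62.89]), array([45.86, 53.13]), np.float64(14.93)] corner -14.850481798850259
z1 [0.4449 0.0552] [316.28451883 189.34728033] area 1483.5728722883505 [array([447.19,  55.94]), array([37.89, 55.33]), np.float64(21.93)] corner 
nest [294. 207.] [0.4806 0.2602] [-0.0368 -0.0649] [array([480.37, 258.89]), array([46.45, 46.83]), np.float64(69.76)]
nest [346. 192.] [0.5611 0.2562] [ 0.0404 -0.0416] [array([560.88, 255.42]), array([61.72, 33.66]), np.float64(70.35)]
nest [293. 164.] [0.503  0.3211] [-0.0361 -0.    ] [array([502.61, 321.55]), array([53.48, 48.46]), np.float64(69.75)]
nest [345. 134.] [0.5854 0.3367] [0.0363 0.0423] [array([589.26, 334.55]), array([56.78, 41.34]), np.float64(71.25)]
nest [292. 116.] [0.5251 0.3829] [-0.036   0.0657] [array([525.19, 382.6 ]), array([54.25, 54.39]), np.float64(5.4)]
```

Poses:
- Square: yaw 20.2°, 44.1x44.3 mm.
- Hexagon: flats at 15°, -45° and 75°, 45.9x53.1 mm.
- Trapezoid: x at 21.9°, 37.9x55.3 mm.

The nests come out about 4 mm larger, as specified. For the square I'll pinch and release, then look, which gives the camera bias along the jaws.

```bash
cat >> h.py <<'E'
def tool_off(v,a):
    """world xy offset -> (tool y, tool z) for downward tool with jaw angle a"""
    a=np.radians(a); z=np.array([np.cos(a),np.sin(a)]); y=np.cross([*z,0],[0,0,-1.])[:2]
    return np.array([v@y,v@z])
def world_off(o,a):
    a=np.radians(a); z=np.array([np.cos(a),np.sin(a)]); y=np.cross([*z,0],[0,0,-1.])[:2]
    return o[0]*y+o[1]*z
def look(fn,near,a,top=True,rad=.05):
    zp=.02 if top else .047
    ptp([near[0],near[1],zp+H],a); r.wait(.2)
    im,d,C=wshot(fn)
    lo,hi=(.0165,.026) if top else (.033,.0445)
    c,q,px=face(C,d,lo,hi,zp,np.array(near),rad); print(fn,c.round(4),px.round(1),'area',round(cv2.contourArea((q*1000).astype(np.float32))),rect(q)); return c,q
E
python3 - <<'E'
from h import *
a=20.2
c,q=look('s2',(.6434,.0518),a)
r.move_linear([*c,.06],v=.2)
print(r.move_linear([*c,.022],v=.06,threshold=8)); st()
r.grasp(40); st()
r.gripper_open(); tcp=r.read_ee_pos(); print('tcp at grasp',tcp)
r.move_linear([*c,.17],v=.2)
c2,q2=look('s3',c,a); c2,q2=look('s3b',c2,a)
print('offset blank-tcp (tool y,z) mm',1000*tool_off(c2-tcp[:2],a)); st()
E
```

```text
s2 [0.6428 0.0521] [319.3 190.3] area 1873 [array([642.94,  51.64]), array([43.8 , 43.86]), np.float64(20.24)]
False
t 21.9 ee [0.6429 0.0521 0.0221] F [-0.6 -0.5  0.1] w 0.0851
t 22.4 ee [0.6432 0.0521 0.0226] F [ 0.9 -0.5  3.4] w 0.0429
tcp at grasp [0.6426695  0.0521105  0.02187779]
s3 [0.6434 0.0524] [320.  190.9] area 1827 [array([643.6 ,  51.95]), array([43.81, 42.67]), np.float64(20.25)]
s3b [0.6434 0.0523] [319.1 190.8] area 1837 [array([643.48,  52.27]), array([43.81, 43.75]), np.float64(20.24)]
offset blank-tcp (tool y,z) mm [-0.11035808  0.78522882]
t 24.8 ee [0.6434 0.0524 0.17  ] F [-1.1  0.7 -0.6] w 0.0854
```

```bash
python3 - <<'E'
from h import *
import json
N={}
for n,ap in (('trapezoid',(.5862,.3355)),('hexagon',(.503,.3211)),('square',(.4806,.2602))):
    c,q=look('n_'+n,ap,-19.6,top=False,rad=.037 if n!='trapezoid' else .045)
    c,q=look('n2_'+n,c,-19.6,top=False,rad=.037 if n!='trapezoid' else .045)
    N[n]=list(c); print(n,((c-[.537,.309])@np.array([[np.cos(a:=np.radians(-19.6)),-np.sin(a)],[np.sin(a),np.cos(a)]])*1000).round(1))
json.dump(N,open('nests.json','w')); st()
E
```

```text
n_trapezoid [0.5869 0.3364] [317.9 188.9] area 1723 [array([589.48, 335.22]), array([58.43, 41.63]), np.float64(70.48)]
n2_trapezoid [0.5868 0.3365] [318.5 190.8] area 1711 [array([589.29, 335.44]), array([58.73, 41.11]), np.float64(71.05)]
trapezoid [37.7 42.6]
n_hexagon [0.5029 0.3218] [317.3 190.8] area 2023 [array([502.45, 321.05]), array([55.55, 49.02]), np.float64(71.81)]
n2_hexagon [0.5029 0.3218] [318.5 190.9] area 2008 [array([502.99, 321.  ]), array([55.55, 48.98]), np.float64(68.87)]
hexagon [-36.4   0.6]
n_square [0.4805 0.2595] [318.6 192.3] area 2152 [array([480.36, 258.99]), array([46.11, 47.67]), np.float64(70.46)]
n2_square [0.4807 0.2598] [318.6 190.7] area 2179 [array([480.44, 259.07]), array([47.01, 47.66]), np.float64(70.43)]
square [-36.5 -65.2]
t 28.9 ee [0.4806 0.2595 0.197 ] F [ 0.4 -0.7  0.2] w 0.0855
```

Nest layout looks regular: the -x column sits at x about -36.5. Now I'll place the square.

```bash
cat >> h.py <<'E'
import json
ZB=.0008; KA=-19.6
def pick(fn,near,a,shift=0.0,rad=.05,zg=.022):
    """shift: tcp offset along jaw axis at approach (m)"""
    c,q=look(fn,near,a,rad=rad)
    g=c-world_off([0,ZB],a)+world_off([0,shift],a)
    r.move_linear([*g,.06],v=.2)
    hit=r.move_linear([*g,zg],v=.06,threshold=8); print('hit',hit); st()
    r.grasp(60); st(); return c
def place(n,zg=.022,extra=(0,0)):
    N=json.load(open('nests.json'))[n]; g=np.array(N)-world_off([0,ZB],KA)+world_off(np.array(extra),KA)
    r.move_linear([*r.read_ee_pos()[:2],.14],v=.2); st()
    r.move_linear([*g,.14],rotation=list(down(KA)),v=.25); st()
    r.move_linear([*g,.075+.0],v=.12); st()
    hit=r.move_linear([*g,.039+zg],v=.025,threshold=6); print('hit',hit); st()
    return g
E
python3 - <<'E'
from h import *
pick('s4',(.6434,.0523),20.2)
place('square')
wshot('s5')
E
```

```text
s4 [0.6434 0.0524] [318.9 191.8] area 1836 [array([643.58,  51.91]), array([43.81, 42.9 ]), np.float64(20.31)]
hit False
t 31.7 ee [0.6428 0.0521 0.0221] F [ 0.4 -0.   0. ] w 0.0853
t 32.1 ee [0.6432 0.0521 0.0228] F [-0.4 -0.5  4.4] w 0.0423
t 32.9 ee [0.6423 0.0521 0.1385] F [-0.6  0.5 -0.9] w 0.0421
t 34.1 ee [0.4802 0.2595 0.1395] F [ 0.5 -1.1 -0.8] w 0.0419
t 34.8 ee [0.4806 0.2599 0.0755] F [-0.6 -0.2 -0.9] w 0.0421
hit True
t 35.3 ee [0.4798 0.2601 0.0617] F [ 0.8 -0.1  4.2] w 0.0424
```

View pics/s5.png

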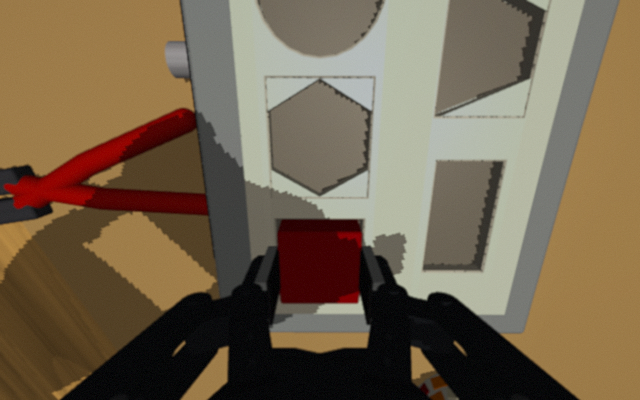

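The square (280-360, 220-300) is in its nest, with contact at floor height. I'll release it and check.

```bash
cat >> h.py <<'E'
def check(fn,n,rad=.045):
    """height/tilt and pose of blank in its nest"""
    N=json.load(open('nests.json'))[n]
    ptp([*N,.047+H],KA); r.wait(.2); im,d,C=wshot(fn)
    c,q,px=face(C,d,.0535,.068,.059,np.array(N),rad)
    P=cloud(C,d); z=P[...,2]; m=(z>.0535)&(z<.068)&(np.hypot(P[...,0]-c[0],P[...,1]-c[1])<.018)
    A=np.c_[P[m][:,:2]-c,np.ones(m.sum())]; s=np.linalg.lstsq(A,P[m][:,2],rcond=None)[0]
    print('check',n,'top z',s[2].round(4),'tilt deg',np.degrees(s[:2]).round(2),'d(tool y,z)mm',(1000*tool_off(c-N,KA)).round(1),rect(q))
E
python3 - <<'E'
from h import *
r.gripper_open(); st()
p=r.read_ee_pos(); r.move_linear([p[0],p[1],.13],v=.15)
check('s6','square'); st()
im,d,C=shot('top'); cv2.imwrite('pics/top2.png',im)
P=cloud(C,d)
for col in('purple','amber'):
    for c in blobs(im,col):
        q=onplane(C,c.reshape(-1,2).astype(float),.02)
        if abs(q[:,1].mean())<.3: print(col,q.mean(0))
E
```

```text
t 35.9 ee [0.4792 0.2598 0.061 ] F [0.1 0.2 0.3] w 0.085
check square top z 0.0594 tilt deg [ 0.22 -0.01] d(tool y,z)mm [ 0.6 -0.1] [array([480.63, 259.89]), array([43.96, 43.8 ]), np.float64(70.49)]
t 37.1 ee [0.48   0.2595 0.1954] F [ 0.5 -0.3 -0.1] w 0.0852
purple [ 0.54642268 -0.06222185  0.02      ]
amber [0.44271398 0.05555968 0.02      ]
```

Square is home: top at 59.4 mm, flat. Now the hexagon with jaws at -45°.

```bash
python3 - <<'E'
from h import *
ptp([.53,.1,.2],-30)
c,q=look('x2',(.5479,-.0625),-45); ph=phase(q,c,6); j=ph+30; j=j-60*round((j+45)/60); print('jaw',j)
pick('x3',c,j)
place('hexagon'); wshot('x4')
E
```

```text
x2 [ 0.5484 -0.063 ] [320.  192.5] area 1803 [array([547.75, -63.19]), array([52.62, 45.98]), np.float64(46.65)]
jaw -45.0837692698068
x3 [ 0.5484 -0.0629] [318.2 191.2] area 1791 [array([547.73, -63.53]), array([52.43, 45.8 ]), np.float64(43.81)]
hit False
t 40.8 ee [ 0.5479 -0.0624  0.022 ] F [ 0.5  0.6 -0.1] w 0.0852
t 41.3 ee [ 0.5483 -0.0624  0.0227] F [ 0.  -0.5  6.2] w 0.0443
t 42.0 ee [ 0.5474 -0.0622  0.1388] F [-0.  -0.1 -1.7] w 0.0443
t 43.7 ee [0.5024 0.3211 0.1399] F [-0.1  0.4 -0.9] w 0.0441
t 44.4 ee [0.5027 0.3221 0.0756] F [0.7 0.2 0.2] w 0.0439
hit True
t 44.9 ee [0.502  0.322  0.0617] F [-0.1  0.1  4.7] w 0.0442
```

View pics/x4.png

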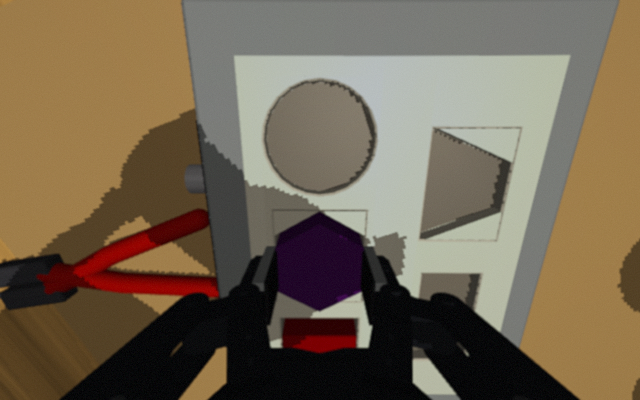

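The hexagon (275-365, 212-310) is seated at floor height. I'll release and check it, then measure the tealight holder's clearance for the trapezoid.

```bash
python3 - <<'E'
from h import *
r.gripper_open(); st()
p=r.read_ee_pos(); r.move_linear([p[0],p[1],.13],v=.15)
check('x5','hexagon')
c,q=look('z2',(.4449,.0552),21.9)
im,d,C=wload('z2'); P=cloud(C,d); z=P[...,2]
m=(z>.037)&(z<.047)&(np.hypot(P[...,0]-.535,P[...,1]-.061)<.05); X=P[m][:,:2].astype(np.float32)
print('tealight',cv2.minEnclosingCircle(X*1000)); st()
E
```

```text
t 45.5 ee [0.5014 0.3217 0.0608] F [-0.4 -0.4 -0.1] w 0.0854
check hexagon top z 0.0595 tilt deg [0.12 0.28] d(tool y,z)mm [-0.3 -0.1] [array([502.51, 321.11]), array([53.2 , 46.03]), np.float64(71.97)]
z2 [0.4449 0.055 ] [318.6 191.4] area 1474 [array([447.68,  55.47]), array([37.47, 55.57]), np.float64(20.94)]
tealight ((534.9580078125, 59.78358459472656), 35.63961410522461)
t 48.1 ee [0.4451 0.0558 0.17  ] F [-0.2 -0.3 -0.4] w 0.0857
```

Hexagon is home. The tealight holder is too close for the open finger, so I'll close with the gripper set back 15 mm. That draws the trapezoid away. Then I'll look again and pick it centred.

```bash
python3 - <<'E'
from h import *
c=pick('z3',(.4449,.0552),21.9,shift=-.0125)
r.gripper_open(); p=r.read_ee_pos(); r.move_linear([*p[:2],.13],v=.2)
c2=c+world_off([0,-.015],21.9)
c,q=look('z4',c2,21.9); print(tool_off(c-p[:2],21.9)*1000)
im,d,C=wload('z4'); P=cloud(C,d); z=P[...,2]
m=(z>.037)&(z<.047)&(np.hypot(P[...,0]-.535,P[...,1]-.061)<.05); X=P[m][:,:2].astype(np.float32)
print('tealight',cv2.minEnclosingCircle(X*1000)); st()
E
```

```text
z3 [0.4449 0.0553] [319.1 190.6] area 1472 [array([447.21,  56.08]), array([37.96, 54.47]), np.float64(23.01)]
hit False
t 50.0 ee [0.4327 0.0504 0.022 ] F [-0.1 -1.2 -0. ] w 0.0857
t 50.6 ee [0.433  0.0504 0.0226] F [-1.  -0.4  7.3] w 0.0362
z4 [0.4309 0.0495] [320.3 191.9] area 1481 [array([433.34,  49.92]), array([37.79, 55.38]), np.float64(22.8)]
[-0.20194407 -1.74748386]
tealight ((534.4848022460938, 59.628665924072266), 35.472225189208984)
t 52.3 ee [0.4302 0.0498 0.1687] F [ 0.5 -0.3  0.1] w 0.0854
```

View pics/z4.png

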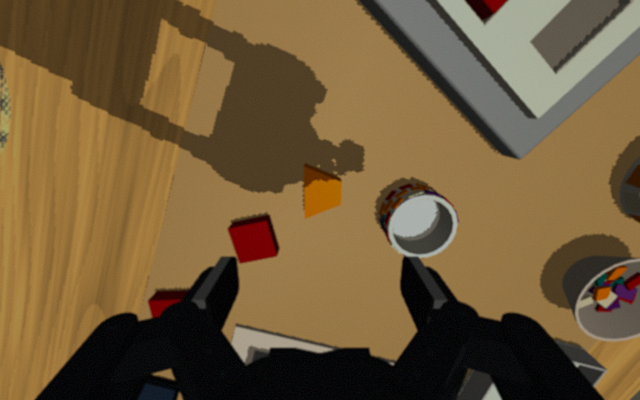

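The trapezoid (322,190) is now clear of the tealight holder, and its offset of -1.75 mm matches the expected -1.73. I'll pick and place it.

```bash
python3 - <<'E'
from h import *
c=pick('z5',(.4309,.0495),21.9,shift=.0025)
place('trapezoid',extra=(0,.0028)); wshot('z6')
E
```

```text
z5 [0.4309 0.0495] [319.2 190.7] area 1478 [array([433.27,  50.28]), array([37.91, 56.56]), np.float64(22.8)]
hit False
t 54.3 ee [0.4326 0.0502 0.0221] F [-0.  -0.4  0.2] w 0.0854
t 54.8 ee [0.4327 0.0501 0.0226] F [-0.5  0.6  6.4] w 0.0362
t 55.6 ee [0.4321 0.0502 0.1393] F [-0.3  0.1 -0.2] w 0.0363
t 57.0 ee [0.5883 0.335  0.1394] F [-0.9 -0.6 -1.4] w 0.0361
t 57.7 ee [0.5892 0.3358 0.0758] F [ 0.1  0.6 -0.9] w 0.0365
hit True
t 58.3 ee [0.5885 0.3358 0.0616] F [ 0.1 -0.1  3.8] w 0.0364
```

View pics/z6.png

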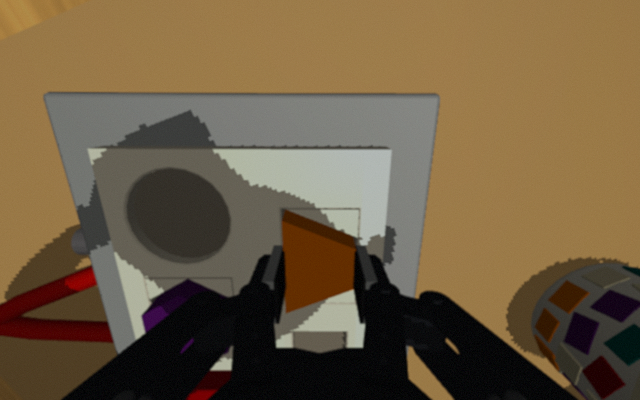

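Trapezoid seated. I'll release it, check all three, and take a fresh overview for any stray blank.

```bash
python3 - <<'E'
from h import *
r.gripper_open(); st()
p=r.read_ee_pos(); r.move_linear([p[0],p[1],.13],v=.15)
check('z7','trapezoid'); check('x7','hexagon'); check('s7','square')
ptp([.5,0,.33],-7); 
im,d,C=shot('top'); cv2.imwrite('pics/top3.png',im)
P=cloud(C,d); z=P[...,2]
ptp([.531,-.29,.28],5.6); r.wait(.2); im,d,C=wshot('h1'); P=cloud(C,d); z=P[...,2]
ro=(z>.045)&(z<.12)&(np.hypot(P[...,0]-.531,P[...,1]+.29)<.17)
m=cv2.morphologyEx(ro.astype(np.uint8),cv2.MORPH_OPEN,np.ones((3,3)));c=max(cv2.findContours(m,cv2.RETR_EXTERNAL,cv2.CHAIN_APPROX_NONE)[0],key=cv2.contourArea)
print('roof',rect(onplane(C,c.reshape(-1,2).astype(float),.061)[:,:2]))
k=(z>.088)&(z<.11)&(np.hypot(P[...,0]-.531,P[...,1]+.29)<.04); print('knob',P[k].mean(0).round(4)); st()
E
```

```text
t 58.9 ee [0.588  0.3355 0.0606] F [0.3 0.3 0.6] w 0.0853
check trapezoid top z 0.0594 tilt deg [0.17 0.03] d(tool y,z)mm [0.3 0.2] [array([589.12, 335.04]), array([56.14, 37.8 ]), np.float64(69.37)]
check hexagon top z 0.0594 tilt deg [-0.23 -0.09] d(tool y,z)mm [-0.3 -0.1] [array([502.57, 320.92]), array([53.61, 46.01]), np.float64(71.54)]
check square top z 0.0594 tilt deg [-0.04 -0.02] d(tool y,z)mm [ 0.4 -0.1] [array([480.45, 259.79]), array([44.42, 43.48]), np.float64(71.72)]
roof [array([ 531.65, -291.45]), array([175.37, 228.91]), np.float64(5.74)]
knob [ 0.5318 -0.2903  0.0966]
t 63.9 ee [ 0.5314 -0.2889  0.2806] F [-0.4  0.2 -0.8] w 0.0854
```

View pics/top3.png

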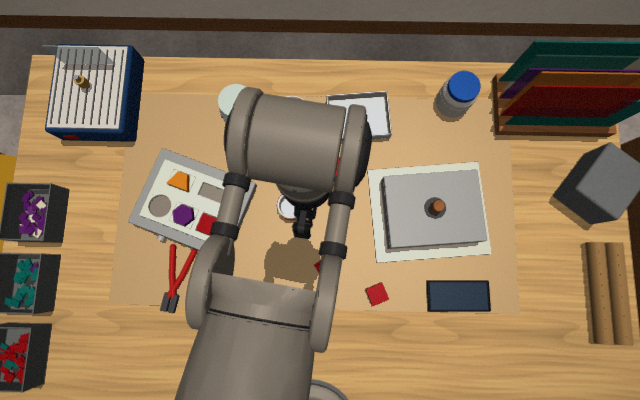

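View pics/s7.png

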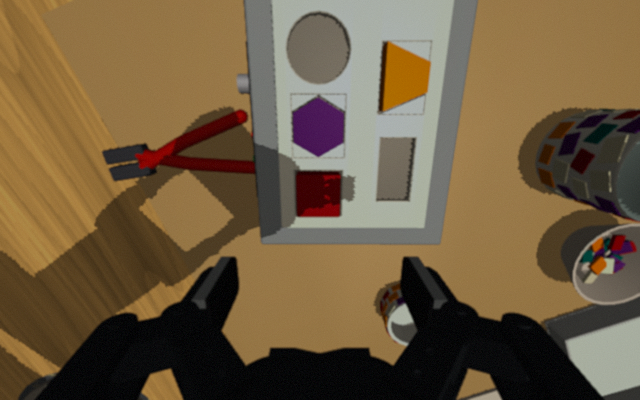

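All three blanks are flat at 59.4 mm and aligned. The hood stands at (531.6,-291) with yaw 5.7°. I'll take the setter's centre from the open-kiln view for the return.

```bash
python3 - <<'E'
from h import *
im,d,C=wload('w4'); P=cloud(C,d); z=P[...,2]
near=np.hypot(P[...,0]-.535,P[...,1]-.31)<.19
hsv=cv2.cvtColor(im,cv2.COLOR_BGR2HSV)
for lo,hi,zp,nm in((.0415,.055,.047,'setter'),(.030,.055,.035,'base')):
    m=((z>lo)&(z<hi)&near).astype(np.uint8)
    m=cv2.morphologyEx(m,cv2.MORPH_OPEN,np.ones((5,5)))
    if nm=='setter': m=cv2.morphologyEx(m,cv2.MORPH_CLOSE,np.ones((3,3)))
    c=max(cv2.findContours(m,cv2.RETR_EXTERNAL,cv2.CHAIN_APPROX_NONE)[0],key=cv2.contourArea)
    q=onplane(C,c.reshape(-1,2).astype(float),zp)[:,:2]; print(nm,rect(q))
m=((z>.0415)&(z<.055)&near); 
E
```

```text
setter [array([537.23, 307.63]), array([207.02, 152.07]), np.float64(70.33)]
base [array([536.97, 308.61]), array([258.43, 205.66]), np.float64(70.38)]
```

```bash
python3 - <<'E'
from h import *
g=[.531,-.2903]
r.move_linear([*g,.13],rotation=list(down(5.6)),v=.2)
print(r.move_linear([*g,.079],v=.06,threshold=8)); st()
r.grasp(110); st()
r.move_linear([*g,.10],v=.05); st()
r.move_linear([*g,.19],v=.12); st()
r.move_linear([.52,.05,.195],rotation=list(down(-7)),v=.2); st()
r.move_linear([.5364,.3085,.20],rotation=list(down(-19.7)),v=.2); st()
r.wait(.2); im,d,C=wshot('h2'); P=cloud(C,d); z=P[...,2]
m=((z>.15)&(z<.22)&(np.hypot(P[...,0]-.536,P[...,1]-.309)<.19)).astype(np.uint8)
print('roof z',np.median(z[m>0])) 
E
```

```text
False
t 65.8 ee [ 0.5312 -0.2905  0.0794] F [-1.4 -0.4  0.8] w 0.0853
t 66.4 ee [ 0.5313 -0.2904  0.0796] F [-0.3  1.3  5. ] w 0.0273
t 67.0 ee [ 0.5309 -0.2903  0.1   ] F [ 0.   0.1 -5.6] w 0.0275
t 67.9 ee [ 0.5305 -0.29    0.189 ] F [-0.2 -1.1 -6.1] w 0.0274
t 69.7 ee [0.52   0.0493 0.195 ] F [ 1.3 -0.1 -4.8] w 0.0276
t 71.2 ee [0.5365 0.3076 0.1999] F [-0.3  0.6 -5.4] w 0.0275
roof z 0.18191377749539372
```

View pics/h2.png

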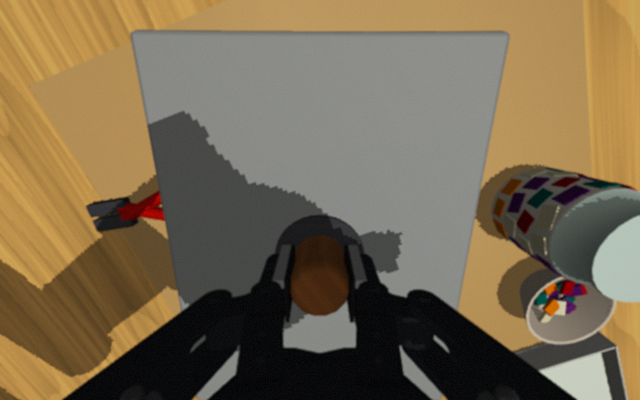

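This view matches the one at lift-off almost exactly (roof edge at 132-508, knob at 320). I'll lower it.

```bash
python3 - <<'E'
from h import *
g=[.5364,.3087]
print(r.move_linear([*g,.135],v=.1,threshold=5)); st()
print(r.move_linear([*g,.10],v=.025,threshold=4)); st()
E
```

```text
False
t 72.2 ee [0.5368 0.3089 0.1356] F [-0.1  0.3 -4.9] w 0.0275
True
t 73.2 ee [0.5363 0.3087 0.1086] F [-0.5 -0.9  4.4] w 0.0275
```

Contact came at 0.1086 m against 0.108 expected, so the hood is resting on the base. I'll let go and check.

```bash
python3 - <<'E'
from h import *
r.gripper_open(); st()
r.move_linear([*r.read_ee_pos()[:2],.20],v=.15)
ptp([.535,.306,.30],-19.7); r.wait(.2); im,d,C=wshot('h3'); P=cloud(C,d); z=P[...,2]
ro=(z>.075)&(z<.14)&(np.hypot(P[...,0]-.536,P[...,1]-.309)<.17)
m=cv2.morphologyEx(ro.astype(np.uint8),cv2.MORPH_OPEN,np.ones((3,3)));c=max(cv2.findContours(m,cv2.RETR_EXTERNAL,cv2.CHAIN_APPROX_NONE)[0],key=cv2.contourArea)
print('roof',rect(onplane(C,c.reshape(-1,2).astype(float),.09)[:,:2]))
f=ro&(z<.1); A=np.c_[P[f][:,:2]-[.536,.309],np.ones(f.sum())]; s=np.linalg.lstsq(A,P[f][:,2],rcond=None)[0]; print('z',s[2],'tilt',np.degrees(s[:2]))
ptp([.45,-.2,.33],-20); r.wait(.3); im,d,C=shot('scene'); cv2.imwrite('pics/scene_end.png',im); st()
r.move_joints([-81.245, 19.595, 87.324, 0, 73.075, -8.365]); im,d,C=shot('top'); cv2.imwrite('pics/top_end.png',im); st()
E
```

```text
t 73.8 ee [0.535  0.3082 0.1067] F [-0.   0.5  0.2] w 0.0857
roof [array([536.26, 307.16]), array([228.86, 175.31]), np.float64(70.41)]
z 0.09047821790872797 tilt [-0.02394974 -0.0656831 ]
t 77.5 ee [ 0.4502 -0.1997  0.3299] F [-0.2  0.2  0.6] w 0.0855
t 79.2 ee [ 0.1556 -0.5015  0.2457] F [ 0.5  0.1 -0.7] w 0.0857
```

View pics/top_end.png

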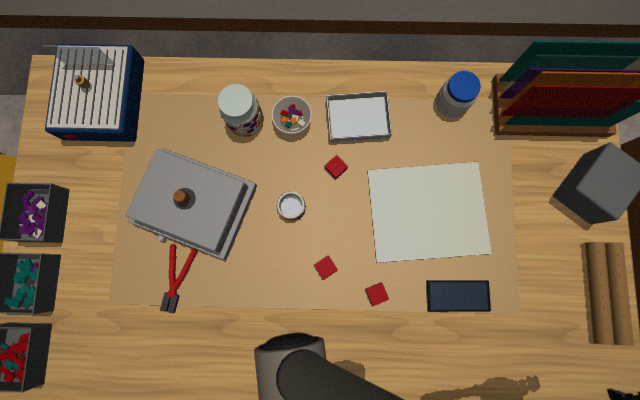

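View pics/h3.png

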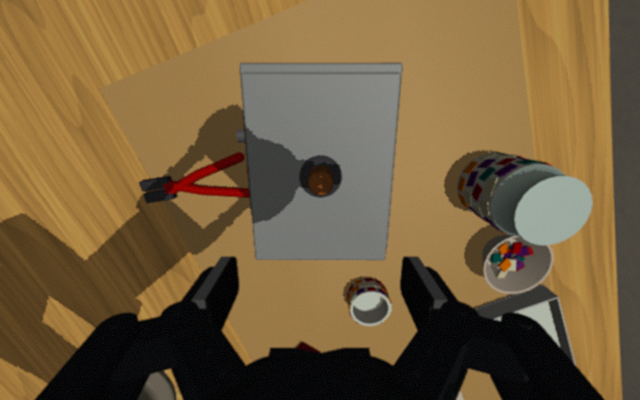

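The hood is level, with its roof at 90.5 mm (90 expected). It is square at 70.4° and centred as at the start. The other red squares at (336,167), (326,268) and (377,294) and the bystanders are unmoved.

```bash
python3 -c "
from plant import r
r.close_job()"
```

```text
the job is handed in; nothing more can be done
```

The kiln is loaded and closed, and I handed the job in at about 79 s of robot time; no verdict was reported.

I stood the hood on the shelf, then laid in the three blanks on the bench: the leftmost red square, the purple hexagon and the amber trapezoid. No round or bar blank was there. Then I put the hood back and let go.

**Last checks**
- **Blanks:** before the hood went back, all three tops measured 59.4 mm (59 expected), with tilt under 0.3° and offsets within 0.4 mm of the nest centres.
- **Hood:** its roof measured 90.5 mm (90 expected), with tilt under 0.1°. Its yaw matches the kiln's, and the gripper is clear.
- **Other things:** in the last overhead picture the bystanders and the three look-alike squares appear where they were at the start.

**Disagreements**
- The scene camera read about 5 mm away from the top camera, so I used close wrist views instead.
- The wrist camera showed a 0.8 mm bias along the jaws, which I corrected for.

I did not see any blank get knocked aside or any grip slip during the run.

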